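# Shut the junction box and drive its self-tapping wing screw

## Task

Shut the open lid of the small grey junction box, then drive its self-tapping black wing screw clockwise into the box until its collar sits down on the lid, and let go. Press firmly on the screw while you turn so that its thread bites: neither let it spin in its hole nor ram it straight in. Leave the bottle, the small green box and the cassette beside it where they stand.

Things in the scene. Friction and masses are not known exactly. Their poses are not given: they have to be found in the camera images.
- junction_box: Small grey box fixed to the bench, 110 (x) by 130 (y) by 50 mm high, open on top under its lid; low ears (5 mm) stick out 19 mm at its y ends. Origin: centre of its underside; x points to the hinge side, z up. The lid's hinge axis runs along the box's y at x = +55, z = 50.5 mm.
- lid (a joint): Opening angle of the white lid (rad): 0 shut; grows as its free edge (the box's -x side) swings up, 1.2 at most. Stiff hinge: stays where it is left, closes under 2 to 3 N at the free edge. A plate 112 by 132 by 8 mm; shut, its top is 58.5 mm above the bench.
- lid_press (a point): Point on the lid's upper face, 100 mm from the hinge axis and 45 mm to the box's +y side of the screw: a clear place to press the lid shut with the closed fingers. The screw stands beside it, so keep the fingers to this point. Moves with the lid; its z axis is the lid's normal.
- screw_head (a point): Centre of the screw's black wing, a bar 34 mm long (x axis), 10 thick (y), 18 high (z, up along the screw). A collar 30 mm wide, 3 thick is right under it, top face 9 mm below this point. Carried by the lid, 35 mm from the box's centre toward -x, collar 4.5 mm above the lid until driven. Grip the wing across its thickness from above; push down through grip and collar.
- screw_depth (a joint): How far the screw has gone in (m): 0 at the start, 0.0045 with its collar on the lid, a hard stop. Pushed with under 6 N it does not go in however turned; with 8 to 18 N and turned clockwise (from above) it goes in as its coarse thread dictates, less than one turn in all; above 22 N it is rammed in without turning. Stays where it is left.
- screw_slip (a joint): Turn of the screw beyond what its thread allows for its depth (rad): 0 at the start, steady while the thread cuts well; grows when turned clockwise without advancing (too little push, or after seating; over 1.4 the hole is stripped); falls when pushed in without turning or turned back (below -0.9 it is torn). Unpushed it turns very easily: lift clear before turning the hand back.
- mount_bottle: Small pale bottle with a white cap, 44 mm in diameter, 97 mm tall, standing beside the box: a bystander. Origin: centre of its underside.
- cover_glass_box: Small green box, 58 by 30 by 16 mm, beside the junction box: a bystander. Origin: centre of its underside.
- cassette: Pink and white tissue cassette, 28 by 40 by 12 mm, in front of the junction box: a bystander. Origin: centre of its underside.
Things that resemble listed ones, but are neither listed nor needed, are in the scene too. Of the things like the junction_box, leave any that is brown; of the rest the smaller one is meant.

How it is judged:
On the way, in this order (a step that is already met when the one before it is completed fails the run):
1. the lid is shut with the screw not yet driven (value of joint lid below 0.03 rad and value of joint screw_depth below 0.001 m), for 0.2 s.
2. the screw has bitten: 1.5 mm in (value of joint screw_depth above 0.0015 m and value of joint screw_slip above -0.9 rad), for 0.1 s.
At the end, for the whole second after the job is handed in: The lid is shut (within 0.03 rad), the screw is in to within 0.8 mm of its collar touching the lid, its hole neither stripped (slip below 1.4 rad) nor torn (above -0.9 rad) (value of joint lid below 0.03 rad and value of joint screw_depth above 0.0037 m and value of joint screw_slip between -0.9 and 1.4 rad).
It fails at once if the small pale bottle is shifted or knocked over (distance of mount_bottle from where it was at the start of the episode above 0.03 m or angle between mount_bottle's own z axis and vertical above 0.5 rad).
It fails at once if the green box is shifted or knocked over (distance of cover_glass_box from where it was at the start of the episode above 0.03 m or angle between cover_glass_box's own z axis and vertical above 0.5 rad).
It fails at once if the pink cassette is shifted or knocked over (distance of cassette from where it was at the start of the episode above 0.03 m or angle between cassette's own z axis and vertical above 0.5 rad).
It fails at once if the screw is spun in its hole without advancing (slip beyond 1.4 rad): the hole is stripped (value of joint screw_slip above 1.4 rad).
It fails at once if the screw is rammed in without turning (slip below -0.9 rad): the hole is torn (value of joint screw_slip below -0.9 rad).
It also fails if it takes over 64 s, if anything falls off the work surface, if the arm or the gripper's body presses on something with over 40 N, if the wrist force passes 120 N, or if a joint passes its speed limit or range.

## Robot

A 6-joint arm with a two-finger parallel gripper is mounted at the origin on a cart in front of the work surface, level with it; the furniture and walls round the work are solid. World frame = base frame: x ahead of the robot, y to its left, z up, the work surface at z = 0. Lengths are in m, angles in rad, forces in N, time in s.
With the tool pointing down it reaches from about 0.35 to 0.975 m from the base axis. Payload 4.9 kg.
Tool frame: the origin (TCP) lies between the finger pads; the fingertips stand 22 mm ahead of it and the grasp point (between the pads) lies 3 mm ahead of it; z points along the fingers, y is the line along which they close (so a half turn about z gives the same grasp; the last joint's range is limited). The gripper opens to 85 mm and grips with 20 to 120 N. Pads are 22 mm wide; open, the fingers measure 114 mm over their backs; the gripper's body (76 mm by 85 mm) begins 54 mm behind the grasp point. The pads swing forward as they close: fully open they stand 13 mm farther back than shut.
Start: joints at [1.11, 0.053, 1.613, -0, 1.476, -0.119], TCP at [0.209, 0.589, 0.253] pointing down, gripper open.
Joint ranges: [-3.01, 3.01], [-1.01, 2.22], [0.06, 2.58], [-1.02, 4.17], [0.09, 2.62], [-3.14, 3.14]. Speed limits (rad/s): [2.57, 2.57, 3.14, 3.14, 3.14, 3.14].

## Interface

Orientations are given as a unit quaternion [w, x, y, z].
In Python, from plant import state, grab_frame, get_calibration, job_done, recognise, regions_of gives the robot as it stands.
- The arm moves only by the tool apply_moves, never from a script. Its argument "targets" is a list of rows, each an object with "translation": the shift along the tool's x, y, z normalised to -1 to 1, where 1 is 100 mm, a list of three; "twist": the turn about the tool's z normalised to -1 to 1, where 1 is 0.1 rad; "hand": the opening, from 0 (shut) to 1 (fully open). A call has 1 to 8 rows; each row shifts and turns the commanded pose from where the row before left it, along the tool's axes as they then stand; what a row does not reach is not made up. A row lasts 1/10 s, in which the tool goes at most 50 mm and 8.59 degrees, less where a joint would pass 70% of its speed; a pose out of reach is approached as far as the arm can. A call with a number of a shift or a turn outside -1 to 1 is refused whole. A call with a gripper value outside its range is refused whole. The fingers move at their own pace and stop on an object; the grip force is fixed at half the most. Time passes only in rows, so rows that do not move let the fingers close. It gives the time, the measured TCP pose, the force, the opening and the grip force at its end, in the units of the state.
- state(): the state, without advancing time (a new reading comes with each control period).
- grab_frame(name): name is "side" or "top"; returns the picture (480x640x3 uint8, red, green, blue); there is no depth.
- get_calibration(name): a dict with "camera_matrix" (3x3 intrinsics, pixels), "pose" (4x4, takes a point from camera to world coordinates). Camera axes: x right, y up, looking along -z (the intrinsics and any distortion apply to the point x, -y, -z); pixel columns grow to the right and rows downward; lengths in m; the calibration is good to about 2 mm. A picture is of the moment at which its call begins. get_calibration takes no time and is no camera call.
- job_done(): hands the job in; it is judged then, once.
Trained networks look in the newest picture that a camera, given by its name, has taken for a name from the list of things; names that differ only in an ending like _2 or _b are one class to them, and where a whole thing is asked for, a point or a joint stands for the part that bears it (a point fixed in the world has none). Each returns a list of dicts, best first, with "score" (0 to 1); they miss things now and then, are a little off and sometimes report something else, mostly with a low value. They report only what shows in the picture. A call takes as long as a camera call. They do not tell look-alikes from the thing itself.
- recognise(camera, query): "point" ([x, y, z] in m, in world coordinates, good to about 4 mm: the middle of the surface that is visible of it).
- regions_of(camera, query): "pixels" (480x640 bool, what is visible of it).
The state is a dict: "time": time; "joint_pos": joint angles; "joint_vel": joint speeds; "joint_efforts": joint torques, N m; "tool_pos": TCP position; "tool_rot": TCP orientation; "contact_force": force on the tool from outside, world axes, zero at the start; "ft_torque": the same for the moment, N m; "gripper_width": opening from 0.0 (shut) to 1.0 (fully open); "grasp_force": force on a finger pad.
Only numpy, scipy, OpenCV 4.12 (cv2) and the standard library are available. Lean on these libraries where they do the work, as an engineer would, in place of code of your own. Each camera call takes 0.05 s, during which the arm holds its last target. There are 200 camera calls.

## Working session

There is one attempt and no reset: what is moved stays moved. The work goes in short steps, Python scripts to look and compute and a tool call to move; the robot and the scene stay as the last step left them, time stands still between calls to the robot, and variables do not carry over. Pictures are saved under pics/ and viewed, at most 10 in all, crops included, and the job is handed in when it is done.

Besides the shell and the picture viewer there is one more tool, called after ">>>" as a command line: name --argument value ..., lists and objects as JSON in quotes. apply_moves: Moves the arm, as the interface text tells. Its arguments: {"type":"object","properties":{"targets":{"type":"array"}},"required":["targets"]}

```bash
mkdir -p pics
cat > h.py <<'E'
import numpy as np, cv2
from plant import *
def save(n,img): cv2.imwrite('pics/'+n,cv2.cvtColor(img,cv2.COLOR_RGB2BGR))
def ray(c,u,v):
    K=np.array(c['camera_matrix']);P=np.array(c['pose'])
    d=np.linalg.solve(K,[u,v,1.]);d=d*[1,-1,-1]
    return P[:3,3],P[:3,:3]@d
def atz(c,u,v,z):
    o,d=ray(c,u,v);return o+d*(z-o[2])/d[2]
def proj(c,p):
    P=np.array(c['pose']);q=P[:3,:3].T@(np.array(p)-P[:3,3]);q=q*[1,-1,-1]
    r=np.array(c['camera_matrix'])@q;return r[:2]/r[2]
E
python3 - <<'E'
from h import *
for n in('side','top'):
    im=grab_frame(n);save(n+'1.png',im)
    c=get_calibration(n);print(n,np.round(c['pose'],3).tolist(),np.round(c['camera_matrix'],1).tolist(),[k for k in c])
    for q in('junction_box','lid','screw_head','mount_bottle','cover_glass_box','cassette'):
        for r in recognise(n,q): print(q,round(r['score'],2),np.round(r['point'],3),np.round(proj(c,r['point'])))
s=state();print(s)
E
```

```text
side [[0.933, 0.182, -0.309, 0.15], [-0.358, 0.445, -0.821, -1.166], [-0.012, 0.877, 0.481, 0.536], [0.0, 0.0, 0.0, 1.0]] [[484.7, 0.0, 318.3], [0.0, 484.7, 243.6], [0.0, 0.0, 1.0]] ['camera_matrix', 'pose']
junction_box 0.9 [ 0.516 -0.325  0.03 ] [339. 245.]
junction_box 0.73 [ 0.514 -0.689  0.078] [435. 326.]
junction_box 0.66 [ 0.293 -0.477  0.056] [256. 295.]
lid 0.95 [ 0.301 -0.458  0.06 ] [257. 286.]
lid 0.83 [ 0.526 -0.661  0.079] [432. 313.]
lid 0.71 [ 0.517 -0.331  0.12 ] [341. 208.]
screw_head 0.75 [ 0.27  -0.456  0.072] [239. 283.]
screw_head 0.61 [ 0.518 -0.325  0.12 ] [341. 207.]
screw_head 0.56 [ 0.487 -0.658  0.097] [409. 308.]
mount_bottle 0.57 [ 0.535 -0.469  0.059] [379. 264.]
mount_bottle 0.39 [ 0.426 -0.331  0.004] [301. 264.]
cover_glass_box 0.83 [ 0.464 -0.46   0.018] [343. 287.]
cassette 0.71 [ 0.51  -0.332  0.118] [339. 210.]
cassette 0.63 [ 0.423 -0.332  0.008] [300. 264.]
top [[-0.011, 0.998, -0.056, 0.392], [-1.0, -0.012, -0.022, -0.435], [-0.022, 0.055, 0.998, 1.05], [0.0, 0.0, 0.0, 1.0]] [[612.2, 0.0, 310.9], [0.0, 612.2, 249.0], [0.0, 0.0, 1.0]] ['camera
[... 630 characters left out ...]
7, 'joint_pos': array([ 1.11002700e+00,  5.26593108e-02,  1.61285433e+00, -1.33667139e-05,
        1.47599628e+00, -1.18979807e-01]), 'joint_vel': array([-0.00021945,  0.00020147,  0.00078183,  0.00013272,  0.00072193,
       -0.00107992]), 'joint_efforts': array([-3.51010749e-04, -3.93565500e+01, -3.70364070e+01, -1.40759003e-04,
        5.51221183e-04, -1.42127018e-05]), 'tool_pos': array([0.20947445, 0.58885087, 0.25335614]), 'tool_rot': array([1.81984996e-05, 1.70063519e-01, 9.85433102e-01, 3.77350281e-05]), 'contact_force': array([-0.37047011, -0.03959668, -1.03558738]), 'ft_torque': array([-0.06082829,  0.02480276,  0.01248423]), 'grasp_force': 0.0, 'gripper_width': 1.0014449747734253}
```

View pics/side1.png

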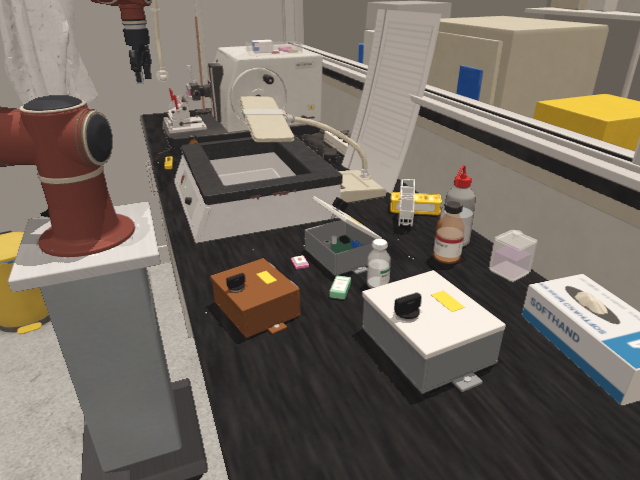

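View pics/top1.png

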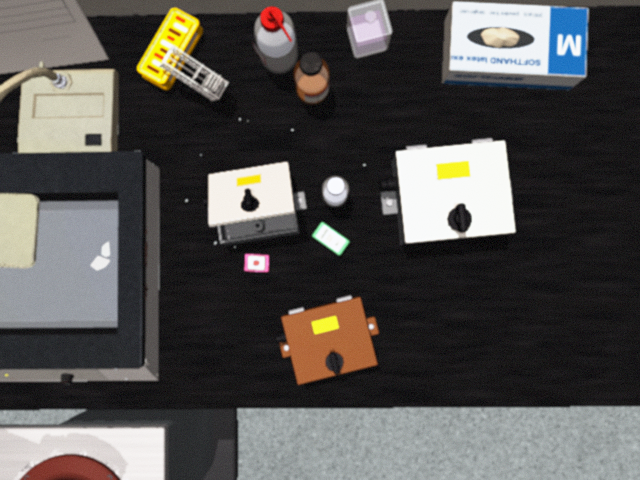

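The side view shows three boxes: the open grey one at (340,245), a brown one at (257,295) and a large grey one at (432,325). In the top view they are at (252,205), (328,342) and (455,192). I choose the small grey open one, since brown is excluded and the other grey box is larger. The bottle is at top (335,191), the green box at (331,238) and the cassette at (256,263). Next is a close crop of the chosen box.

Run:
```python
import cv2,numpy as np
a=cv2.resize(cv2.imread('pics/top1.png')[150:275,190:350],None,fx=5,fy=5,interpolation=cv2.INTER_CUBIC)[:600]
cv2.imwrite('pics/ct.png',a)
b=cv2.resize(cv2.imread('pics/side1.png')[185:305,285:405],None,fx=5,fy=5,interpolation=cv2.INTER_CUBIC)
cv2.imwrite('pics/cs.png',b)
```

```text
(no output)
```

View pics/ct.png

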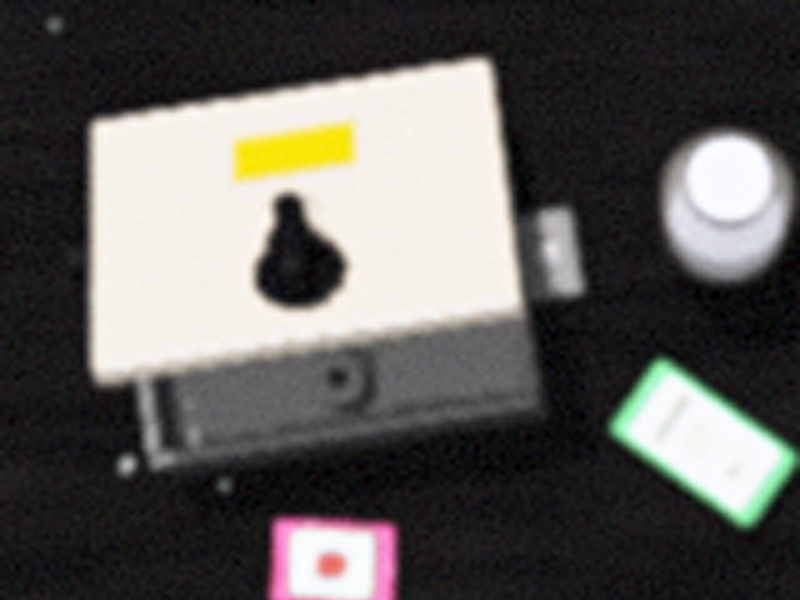

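View pics/cs.png

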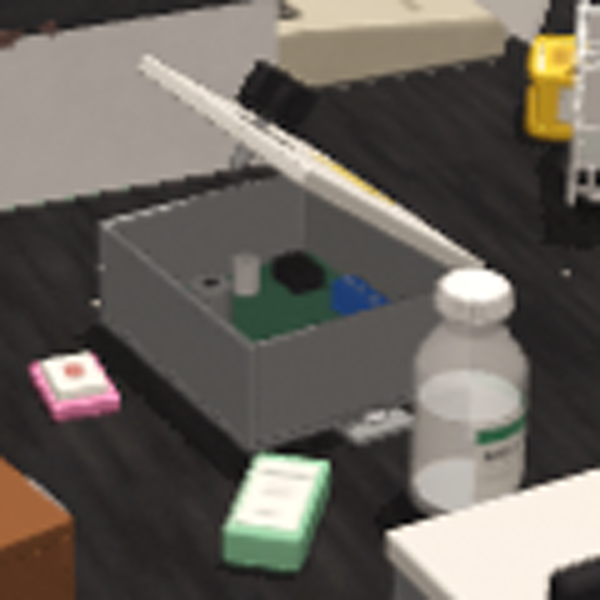

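The crops show the chosen grey box with its white lid raised and the black wing near crop (290,250). The -y ear is at top crop (560,250), the cassette at (335,560), and the green box and bottle are to the right. I'll fit the pose from the corners.

```bash
cat > fit.py <<'E'
from h import *
from scipy.optimize import least_squares
T,S=get_calibration('top'),get_calibration('side')
def B(p,x,y,z): c,s=np.cos(p[2]),np.sin(p[2]);return np.array([p[0]+c*x-s*y,p[1]+s*x+c*y,z])
def L(p,x,y,h,th=None): # lid local: x box coordinate when shut, h height over hinge axis
    th=p[3] if th is None else th
    r=55-x; return B(p,55-r*np.cos(th)+h*np.sin(th),y,50.5+0+r*np.sin(th)+h*np.cos(th)) 
def mm(q): return q/np.array([1,1,1])
def Bm(p,x,y,z): return B(p,x/1e3,y/1e3,z/1e3)
def Lm(p,x,y,h,th=None):
    th=p[3] if th is None else th
    r=55-x; return Bm(p,55-r*np.cos(th)+h*np.sin(th),y,50.5+r*np.sin(th)+h*np.cos(th))
if __name__=='__main__':
    t=lambda u,v:(190+u/5-.4,150+v/5-.4); s=lambda u,v:(285+u/5-.4,185+v/5-.4)
    obs=[(T,t(92,120),lambda p:Lm(p,55,66,8)),(T,t(492,57),lambda p:Lm(p,55,-66,8)),
     (T,t(523,315),lambda p:Lm(p,-57,-66,8)),(T,t(97,380),lambda p:Lm(p,-57,66,8)),
     (T,t(579,252),lambda p:Bm(p,0,-84,5)),
     (T,t(150,462),lambda p:Bm(p,-55,65,50)),(T,t(541,402),lambda p:Bm(p,-55,-65,50)),
     (S,s(255,347),lambda p:Bm(p,-55,-65,50)),(S,s(255,445),lambda p:Bm(p,-55,-65,0)),
     (S,s(103,228),lambda p:Bm(p,-55,65,50)),(S,s(100,320),lambda p:Bm(p,-55,65,0)),
     (S,s(145,57),lambda p:Lm(p,-57,66,8)),(S,s(480,262),lambda p:Lm(p,55,-66,8))]
    f=lambda p:np.concatenate([proj(c,g(p))-uv for c,uv,g in obs])
    r=least_squares(f,[.52,-.32,-.1,.5],loss='soft_l1')
    p=r.x;print(p);print(f(p).reshape(-1,2).round(1).tolist())
    np.save('p.npy',p)
    print('press',Lm(p,-45,45,8),'shut',Lm(p,-45,45,8,0),'screw head',Lm(p,-35,0,8+4.5+3+9),'shut',Lm(p,-35,0,24.5,0))
    for c,n in((T,'T'),(S,'S')): print(n,proj(c,Lm(p,-35,0,24.5)).round(1))
    # tool axis
E
python3 fit.py
```

```text
[ 0.52341318 -0.32026554  0.14124802  0.60478548]
[[0.1, 0.2], [-0.4, 0.3], [-0.1, -0.5], [-0.2, -0.2], [-0.5, -0.3], [-0.2, 0.8], [-0.1, 0.7], [-0.0, 0.6], [-0.2, 2.1], [0.1, -1.0], [1.3, 0.3], [-0.1, 1.4], [2.2, 1.1]]
press [ 0.49459062 -0.2789113   0.11393955] shut [ 0.47252629 -0.28204873  0.0585    ] screw head [ 0.51835821 -0.32098433  0.121827  ] shut [ 0.48876174 -0.32519279  0.075     ]
T [248.7 201. ]
S [340.3 205.1]
```

Run:
```python
from h import *
T,S=get_calibration('top'),get_calibration('side')
def tri(a,b):
    o1,d1=ray(T,*a);o2,d2=ray(S,*b)
    d1/=np.linalg.norm(d1);d2/=np.linalg.norm(d2)
    M=np.stack([d1,-d2],1);k=np.linalg.lstsq(M,o2-o1,rcond=None)[0]
    A,Bq=o1+k[0]*d1,o2+k[1]*d2;return ((A+Bq)/2).round(3),round(np.linalg.norm(A-Bq),3)
print('lamp right near',tri((38,197),(290,97)),tri((32,265),(293,137)))
print('frame corner far-right',tri((160,155),(343,180)),tri((160,370),(200,215)))
print('column tl', tri((118,70),(350,172)))
```

```text
lamp right near (array([ 0.5  , -0.077,  0.296]), np.float64(0.008)) (array([ 0.463, -0.045,  0.203]), np.float64(0.089))
frame corner far-right (array([ 0.589, -0.182,  0.117]), np.float64(0.007)) (array([ 0.253, -0.174,  0.082]), np.float64(0.01))
column tl (array([ 0.688, -0.101,  0.105]), np.float64(0.089))
```

>>> apply_moves --targets '[{"translation":[0,0,-0.45],"twist":0,"hand":0},{"translation":[0,0,-0.45],"twist":0,"hand":0},{"translation":[0,0,-0.45],"twist":0,"hand":0},{"translation":[0,0,-0.45],"twist":0,"hand":0},{"translation":[-0.26,-0.347,0],"twist":0,"hand":0},{"translation":[-0.26,-0.347,0],"twist":0,"hand":0},{"translation":[-0.26,-0.347,0],"twist":0,"hand":0},{"translation":[-0.26,-0.347,0],"twist":0,"hand":0}]'

```text
time: 1.5
tool_pos: [0.2611, 0.4217, 0.4334]
tool_rot: [0.0, 0.17, 0.985, 0.0]
contact_force: [0.2, -0.3, -0.3]
gripper_width: -0.001
grasp_force: 0.0
```

>>> apply_moves --targets '[{"translation":[-0.26,-0.347,0],"twist":0,"hand":0},{"translation":[-0.26,-0.347,0],"twist":0,"hand":0},{"translation":[-0.26,-0.347,0],"twist":0,"hand":0},{"translation":[-0.26,-0.347,0],"twist":0,"hand":0},{"translation":[-0.26,-0.347,0],"twist":0,"hand":0},{"translation":[-0.26,-0.347,0],"twist":0,"hand":0},{"translation":[-0.26,-0.347,0],"twist":0,"hand":0},{"translation":[-0.26,-0.347,0],"twist":0,"hand":0}]'

```text
time: 2.3
tool_pos: [0.3638, 0.0903, 0.4336]
tool_rot: [0.001, 0.17, 0.985, 0.0]
contact_force: [0.2, 0.4, 0.2]
gripper_width: -0.001
grasp_force: 0.0
```

>>> apply_moves --targets '[{"translation":[-0.26,-0.347,0],"twist":-0.6,"hand":0},{"translation":[-0.26,-0.347,0],"twist":0,"hand":0},{"translation":[-0.26,-0.347,0],"twist":0,"hand":0},{"translation":[-0.26,-0.347,0],"twist":0,"hand":0},{"translation":[-0.26,-0.347,0],"twist":0,"hand":0},{"translation":[-0.26,-0.347,0],"twist":0,"hand":0},{"translation":[-0.26,-0.347,0],"twist":0,"hand":0},{"translation":[-0.26,-0.347,0],"twist":0,"hand":0}]'

```text
time: 3.1
tool_pos: [0.4843, -0.2353, 0.4334]
tool_rot: [0.0, 0.141, 0.99, -0.0]
contact_force: [0.2, 0.3, -0.4]
gripper_width: -0.003
grasp_force: 0.0
```

>>> apply_moves --targets '[{"translation":[0,0,0.4],"twist":-1,"hand":0},{"translation":[0,0,0.4],"twist":-1,"hand":0},{"translation":[0,0,0.4],"twist":-1,"hand":0},{"translation":[0,0,0.4],"twist":-1,"hand":0},{"translation":[0,0,0],"twist":-0.24,"hand":0},{"translation":[0,0,0],"twist":0,"hand":0}]'

```text
time: 3.7
tool_pos: [0.4839, -0.2333, 0.2737]
tool_rot: [-0.0, -0.07, 0.998, 0.0]
contact_force: [-0.6, -0.6, 0.9]
gripper_width: -0.001
grasp_force: 0.0
```

>>> apply_moves --targets '[{"translation":[-0.02,-0.465,0],"twist":0,"hand":0},{"translation":[0,0,0.4],"twist":0,"hand":0},{"translation":[0,0,0.4],"twist":0,"hand":0},{"translation":[0,0,0.38],"twist":0,"hand":0},{"translation":[0,0,0],"twist":0,"hand":0}]'

```text
time: 4.2
tool_pos: [0.4912, -0.2782, 0.1526]
tool_rot: [-0.002, -0.07, 0.998, 0.002]
contact_force: [0.4, 1.1, -0.2]
gripper_width: -0.004
grasp_force: 0.0
```

>>> apply_moves --targets '[{"translation":[0.02,0,0.1],"twist":0,"hand":0},{"translation":[0.03,0,0.1],"twist":0,"hand":0},{"translation":[0.04,0,0.1],"twist":0,"hand":0},{"translation":[0.04,0,0.1],"twist":0,"hand":0}]'

```text
time: 4.6
tool_pos: [0.4817, -0.2829, 0.1191]
tool_rot: [0.003, -0.071, 0.997, -0.003]
contact_force: [-0.8, -0.6, 4.3]
gripper_width: 0.001
grasp_force: 1.6
```

>>> apply_moves --targets '[{"translation":[0.03,0,0.1],"twist":0,"hand":0},{"translation":[0.03,0,0.1],"twist":0,"hand":0},{"translation":[0,0,0.08],"twist":0,"hand":0},{"translation":[0,0,0.02],"twist":0,"hand":0},{"translation":[0,0,0],"twist":0,"hand":0}]'

```text
time: 5.1
tool_pos: [0.4732, -0.2811, 0.0841]
tool_rot: [-0.001, -0.071, 0.997, 0.001]
contact_force: [0.1, 0.4, -0.1]
gripper_width: -0.004
grasp_force: 0.0
```

>>> apply_moves --targets '[{"translation":[0,0,0.02],"twist":0,"hand":0},{"translation":[0,0,0.02],"twist":0,"hand":0},{"translation":[0,0,0],"twist":0,"hand":0}]'

```text
time: 5.4
tool_pos: [0.4737, -0.2816, 0.081]
tool_rot: [-0.0, -0.071, 0.997, 0.0]
contact_force: [0.6, 0.1, -0.2]
gripper_width: 0.001
grasp_force: 0.0
```

>>> apply_moves --targets '[{"translation":[0,0,0.01],"twist":0,"hand":0},{"translation":[0,0,0],"twist":0,"hand":0},{"translation":[0,0,0],"twist":0,"hand":0}]'

```text
time: 5.7
tool_pos: [0.4739, -0.2818, 0.0805]
tool_rot: [0.0, -0.071, 0.997, 0.0]
contact_force: [-1.2, 1.3, 2.5]
gripper_width: 0.003
grasp_force: 1.3
```

>>> apply_moves --targets '[{"translation":[0,0,0.01],"twist":0,"hand":0},{"translation":[0,0,0],"twist":0,"hand":0},{"translation":[0,0,0],"twist":0,"hand":0}]'

```text
time: 6.0
tool_pos: [0.474, -0.2819, 0.0804]
tool_rot: [-0.0, -0.071, 0.997, 0.0]
contact_force: [-2.6, 3.0, 8.6]
gripper_width: 0.001
grasp_force: 4.0
```

>>> apply_moves --targets '[{"translation":[0,0,0.01],"twist":0,"hand":0},{"translation":[0,0,0],"twist":0,"hand":0},{"translation":[0,0,0],"twist":0,"hand":0}]'

```text
time: 6.3
tool_pos: [0.474, -0.2819, 0.0803]
tool_rot: [-0.0, -0.071, 0.997, 0.0]
contact_force: [-5.9, 4.6, 13.2]
gripper_width: 0.001
grasp_force: 6.6
```

>>> apply_moves --targets '[{"translation":[0,0,0.02],"twist":0,"hand":0},{"translation":[0,0,0],"twist":0,"hand":0},{"translation":[0,0,0],"twist":0,"hand":0}]'

```text
time: 6.6
tool_pos: [0.474, -0.282, 0.0802]
tool_rot: [-0.001, -0.071, 0.997, 0.0]
contact_force: [-10.2, 6.9, 23.7]
gripper_width: 0.003
grasp_force: 11.8
```

>>> apply_moves --targets '[{"translation":[0,0,-0.1],"twist":0,"hand":0},{"translation":[0,0,-0.4],"twist":0,"hand":0},{"translation":[0,0,-0.4],"twist":0,"hand":0.6},{"translation":[0,0.45,-0.2],"twist":0,"hand":0.6},{"translation":[0,0.45,-0.2],"twist":0,"hand":0.6},{"translation":[0,0,0],"twist":0,"hand":0.6}]'

```text
time: 7.2
tool_pos: [0.4621, -0.1902, 0.2096]
tool_rot: [0.003, -0.073, 0.997, -0.001]
contact_force: [0.3, -0.5, -0.7]
gripper_width: 0.597
grasp_force: 0.0
```

Run:
```python
from fit import *
p=np.load('p.npy')
out=[]
for n,c,(x,y) in(('top',T,(190,150)),('side',S,(275,180))):
    im=grab_frame(n)
    for q in('screw_head','lid'):
        for r in recognise(n,q): print(n,q,round(r['score'],2),np.round(r['point'],4))
    print(n,'pred shut head',proj(c,Lm(p,-35,0,24.5,0)),'free corners',[proj(c,Lm(p,-57,y,8,0)).round(1) for y in(66,-66)])
    out.append(cv2.resize(im[y:y+120,x:x+120],None,fx=3.3,fy=3.3,interpolation=cv2.INTER_CUBIC))
save('c2.png',np.hstack(out))
s=state();print(s['joint_pos'],s['time'])
```

```text
top screw_head 0.93 [ 0.4933 -0.6473  0.1066]
top screw_head 0.57 [ 0.4835 -0.3263  0.079 ]
top lid 0.94 [ 0.5207 -0.3217  0.0579]
top lid 0.9 [ 0.5315 -0.6346  0.0778]
top lid 0.9 [ 0.299  -0.4408  0.0554]
top pred shut head [255.00439272 223.23839269] free corners [array([218.1, 243.7]), array([298.2, 231.3])]
side screw_head 0.76 [ 0.4875 -0.6562  0.0996]
side screw_head 0.75 [ 0.2672 -0.4534  0.0741]
side lid 0.63 [ 0.2998 -0.456   0.0565]
side lid 0.61 [ 0.5148 -0.3343  0.0596]
side lid 0.61 [ 0.5275 -0.659   0.0802]
side pred shut head [327.88402352 228.50632027] free corners [array([304.2, 225.8]), array([335. , 251.4])]
[-5.46471836e-01 -2.18111875e-01  1.94913453e+00 -2.64712261e-04
  1.41263778e+00 -2.25820962e+00] 7.5
```

View pics/c2.png

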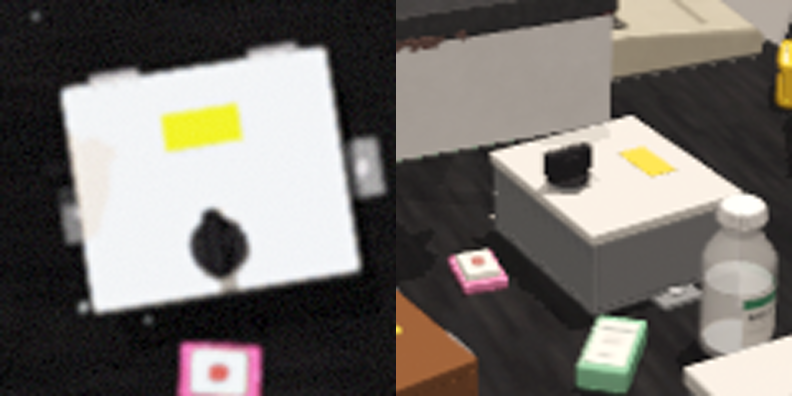

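The lid is shut. The wing stands at crop (218,245) in the top view and (567,165) in the side half, and its long axis runs roughly along the box's x. I'll fit its heading with a silhouette.

```bash
cat > wing.py <<'E'
from fit import *
from scipy.optimize import minimize
p=np.load('p.npy');F=4
def sil(c,q,x0,y0,n):
    m=np.zeros((n*F,n*F),np.uint8);cx,cy,a,zc=q;co,si=np.cos(a),np.sin(a)
    def fill(P):
        uv=(np.array([proj(c,v) for v in P])-[x0-.5,y0-.5])*F
        cv2.fillConvexPoly(m,cv2.convexHull(uv.astype(np.int32)),1)
    fill([[cx+co*x-si*y,cy+si*x+co*y,zc+z] for x in(-.017,.017) for y in(-.005,.005) for z in(-.009,.009)])
    fill([[cx+.015*np.cos(t),cy+.015*np.sin(t),zc+z] for t in np.linspace(0,6.28,30) for z in(-.012,-.009)])
    return cv2.resize(m.astype(np.float32),(n,n),interpolation=cv2.INTER_AREA)
def fitwing(zc,views=('top','side')):
    h0=Lm(p,-35,0,24.5,0);V=[]
    for nme in views:
        c={'top':T,'side':S}[nme];u=proj(c,[h0[0],h0[1],zc]).astype(int);x0,y0=u-20
        g=cv2.cvtColor(grab_frame(nme),cv2.COLOR_RGB2GRAY)[y0:y0+40,x0:x0+40].astype(float)
        w=np.zeros((40,40));w[4:36,4:36]=1
        if nme=='top': w[34:]=0
        V.append((c,x0,y0,np.clip((190-g)/150,0,1),w))
    def cost(q): return [float((w*(sil(c,[q[0],q[1],q[2],zc],x0,y0,40)-d)**2).sum()) for c,x0,y0,d,w in V]
    best=[]
    for vs in ([0],[1],[0,1]):
        if max(vs)>=len(V): continue
        r=min(((sum(cost([h0[0]+dx,h0[1]+dy,a])[i] for i in vs),dx,dy,a) for a in np.arange(-1.57,1.57,.1) for dx in(-.003,0,.003) for dy in(-.003,0,.003)))
        o=minimize(lambda q:sum(cost([h0[0]+q[0]/1e3,h0[1]+q[1]/1e3,q[2]/10])[i] for i in vs),[r[1]*1e3,r[2]*1e3,r[3]*10],method='Nelder-Mead')
        print(vs,o.fun,'pos',h0[0]+o.x[0]/1e3,h0[1]+o.x[1]/1e3,'angle',o.x[2]/10)
if __name__=='__main__':
    import sys; fitwing(float(sys.argv[1]))
E
python3 wing.py 0.075
```

```text
[0] 40.262927777777776 pos 0.4887617444769305 -0.32519279442215177 angle 0.23000000000000154
[1] 75.05994097222222 pos 0.4857617444769305 -0.32519279442215177 angle 0.556500000000002
[0, 1] 131.88880625000002 pos 0.4859006333658194 -0.32519263084190486 angle 0.34171296296296466
```

```bash
sed -i "s/if nme=='top': w\[34:\]=0/if nme=='top': w[33:]=0\n        else: w[:]=0;w[10:30,9:31]=1/; s/,\[r\[1\]\*1e3,r\[2\]\*1e3,r\[3\]\*10\],method='Nelder-Mead')/,x0:=np.array([r[1]*1e3,r[2]*1e3,r[3]*10]),method='Nelder-Mead',options=dict(initial_simplex=x0+np.vstack([np.zeros(3),2*np.eye(3)])))/" wing.py; python3 wing.py 0.075
python3 - <<'E'
from h import *
T=get_calibration('top');g=cv2.cvtColor(grab_frame('top'),cv2.COLOR_RGB2GRAY)[208:242,240:270]
for r in g: print(' '.join('%3d'%v for v in r))
E
```

```text
[0] 37.618741666666665 pos 0.48804496073758885 -0.3258231397225491 angle 0.2711426694912919
[1] 17.93248472222222 pos 0.4857605916590202 -0.32548086551586003 angle 0.5018609164181319
[0, 1] 67.15580972222222 pos 0.48690459891315324 -0.3258737332640008 angle 0.33533064505975435
245 245 244 243 244 246 243 245 244 244 245 245 244 243 244 245 244 244 243 245 245 245 244 243 247 246 244 245 244 245
245 242 245 244 244 244 245 244 244 244 244 245 245 246 245 245 244 244 246 244 245 244 244 244 245 244 245 245 244 243
244 244 244 244 245 244 243 245 244 245 245 245 244 244 246 244 246 246 244 244 244 245 246 244 244 244 245 245 245 245
245 243 245 244 245 244 245 244 245 244 245 244 244 244 243 244 244 245 245 245 244 245 245 244 244 243 244 244 244 246
244 245 244 245 244 246 244 245 245 244 244 243 234 221 217 225 238 242 244 245 245 245 244 244 246 244 244 244 245 244
246 243 245 245 245 245 244 244 245 244 239 221 179 141 132 153 193 233 243 247 245 244 245 244 244 245 245 245 244 244
245 246 243 244 243 245 244 244 245 244 222 163 101  66  56  76 132 199 237 246 247 244 246 244 243 24
[... 2557 characters left out ...]
 245 245 244 244 245 246 246 247 247 247 244 221 186 169 163 166 178 216 230 234 222 210 204 200 185
246 244 245 245 245 246 246 246 247 245 245 246 246 245 247 243 217 179 147 141 139 140 166 173 158 141 122 116 109  91
245 246 246 246 246 245 245 244 243 242 240 236 221 218 208 197 174 130 106  89  81  73  82  94  74  61  43  42  36  34
244 245 243 241 242 234 223 214 208 199 185 167 150 128 119 106  92  70  48  39  34  30  26  32  25  25  18  12  21  19
220 212 207 194 186 164 144 128 117 111  98  78  65  52  42  35  39  22  22  23  15  18  18  14  14  11  15   8  17  18
138 121 118 104 101  77  58  48  37  37  29  22  26  17  12  19  10  10  11  16  16  12  10  17   9  26  11  17  13   9
```

>>> apply_moves --targets '[{"translation":[-0.018,-0.458,0],"twist":0,"hand":0.4},{"translation":[-0.018,-0.458,0],"twist":0,"hand":0.4},{"translation":[-0.018,-0.458,0],"twist":0,"hand":0.4},{"translation":[0,0,0.25],"twist":-0.7,"hand":0.4},{"translation":[0,0,0.25],"twist":0,"hand":0.4},{"translation":[0,0,0],"twist":0,"hand":0.4},{"translation":[0,0,0],"twist":0,"hand":0.4}]'

```text
time: 8.45
tool_pos: [0.4856, -0.3279, 0.1559]
tool_rot: [-0.0, -0.106, 0.994, 0.001]
contact_force: [0.2, -1.1, 0.8]
gripper_width: 0.402
grasp_force: 0.0
```

>>> apply_moves --targets '[{"translation":[-0.024,0.019,0.2],"twist":0,"hand":0.4},{"translation":[0,0,0.25],"twist":0,"hand":0.4},{"translation":[0,0,0.15],"twist":0,"hand":0.4},{"translation":[0,0,0.05],"twist":0,"hand":0.4},{"translation":[0,0,0],"twist":0,"hand":0.4},{"translation":[0,0,0],"twist":0,"hand":0.4}]'

```text
time: 9.05
tool_pos: [0.4885, -0.3262, 0.0928]
tool_rot: [0.001, -0.106, 0.994, -0.001]
contact_force: [0.4, -0.1, -0.9]
gripper_width: 0.401
grasp_force: 0.0
```

>>> apply_moves --targets '[{"translation":[0,0,0],"twist":0,"hand":0.25},{"translation":[0,0,0],"twist":0,"hand":0.0},{"translation":[0,0,0],"twist":0,"hand":0.0},{"translation":[0,0,0],"twist":0,"hand":0.0}]'

```text
time: 9.45
tool_pos: [0.4881, -0.3253, 0.0927]
tool_rot: [0.0, -0.106, 0.994, 0.0]
contact_force: [-1.7, 2.9, 4.7]
gripper_width: 0.099
grasp_force: 60.5
```

>>> apply_moves --targets '[{"translation":[0,0,0.015],"twist":0,"hand":0},{"translation":[0,0,0],"twist":0,"hand":0},{"translation":[0,0,0],"twist":0,"hand":0}]'

```text
time: 9.75
tool_pos: [0.4881, -0.3254, 0.0926]
tool_rot: [-0.0, -0.106, 0.994, 0.001]
contact_force: [-5.1, 5.8, 12.8]
gripper_width: 0.096
grasp_force: 61.5
```

>>> apply_moves --targets '[{"translation":[0,0,0.004],"twist":1,"hand":0},{"translation":[0,0,0.004],"twist":1,"hand":0},{"translation":[0,0,0.004],"twist":1,"hand":0}]'

```text
time: 10.05
tool_pos: [0.4882, -0.3254, 0.0921]
tool_rot: [-0.0, 0.046, 0.999, 0.001]
contact_force: [-6.6, 7.0, 16.8]
gripper_width: 0.096
grasp_force: 62.0
```

>>> apply_moves --targets '[{"translation":[0,0,0],"twist":1,"hand":0},{"translation":[0,0,0],"twist":1,"hand":0}]'

```text
time: 10.25
tool_pos: [0.4881, -0.3253, 0.0917]
tool_rot: [-0.0, 0.145, 0.989, 0.001]
contact_force: [-6.5, 8.0, 14.2]
gripper_width: 0.098
grasp_force: 61.6
```

>>> apply_moves --targets '[{"translation":[0,0,0],"twist":0,"hand":0}]'

```text
time: 10.35
tool_pos: [0.4881, -0.3253, 0.0917]
tool_rot: [-0.0, 0.144, 0.99, 0.001]
contact_force: [-5.8, 6.8, 14.2]
gripper_width: 0.102
grasp_force: 61.7
```

>>> apply_moves --targets '[{"translation":[0,0,0.001],"twist":1,"hand":0},{"translation":[0,0,0.001],"twist":1,"hand":0},{"translation":[0,0,0.002],"twist":1,"hand":0},{"translation":[0,0,0.001],"twist":1,"hand":0},{"translation":[0,0,0],"twist":0,"hand":0}]'

```text
time: 10.85
tool_pos: [0.4881, -0.3252, 0.091]
tool_rot: [-0.0, 0.338, 0.941, 0.001]
contact_force: [-5.5, 7.0, 13.5]
gripper_width: 0.094
grasp_force: 61.6
```

>>> apply_moves --targets '[{"translation":[0,0,0.0016],"twist":1,"hand":0},{"translation":[0,0,0.0016],"twist":1,"hand":0},{"translation":[0,0,0.0016],"twist":1,"hand":0},{"translation":[0,0,0.0016],"twist":1,"hand":0},{"translation":[0,0,0.0016],"twist":1,"hand":0},{"translation":[0,0,0.0016],"twist":1,"hand":0},{"translation":[0,0,0],"twist":0,"hand":0}]'

```text
time: 11.55
tool_pos: [0.4882, -0.3251, 0.0899]
tool_rot: [-0.0, 0.601, 0.799, 0.001]
contact_force: [-5.4, 6.0, 12.3]
gripper_width: 0.092
grasp_force: 61.5
```

>>> apply_moves --targets '[{"translation":[0,0,0.002],"twist":1,"hand":0},{"translation":[0,0,0.002],"twist":1,"hand":0},{"translation":[0,0,0.002],"twist":1,"hand":0},{"translation":[0,0,0.0018],"twist":1,"hand":0},{"translation":[0,0,0.0018],"twist":1,"hand":0},{"translation":[0,0,0.0018],"twist":1,"hand":0},{"translation":[0,0,0],"twist":0,"hand":0}]'

```text
time: 12.25
tool_pos: [0.4884, -0.3251, 0.0888]
tool_rot: [-0.001, 0.81, 0.586, 0.001]
contact_force: [-4.2, 6.9, 12.4]
gripper_width: 0.095
grasp_force: 61.5
```

>>> apply_moves --targets '[{"translation":[0,0,0.0018],"twist":1,"hand":0},{"translation":[0,0,0.0018],"twist":1,"hand":0},{"translation":[0,0,0],"twist":0,"hand":0}]'

```text
time: 12.55
tool_pos: [0.4884, -0.3251, 0.0885]
tool_rot: [-0.001, 0.865, 0.502, 0.001]
contact_force: [-5.2, 7.6, 12.3]
gripper_width: 0.101
grasp_force: 61.5
```

>>> apply_moves --targets '[{"translation":[0,0,0.0018],"twist":1,"hand":0},{"translation":[0,0,0.0018],"twist":1,"hand":0},{"translation":[0,0,0],"twist":0,"hand":0}]'

```text
time: 12.85
tool_pos: [0.4884, -0.3252, 0.0881]
tool_rot: [-0.001, 0.911, 0.413, 0.001]
contact_force: [-3.4, 5.8, 12.4]
gripper_width: 0.096
grasp_force: 61.5
```

>>> apply_moves --targets '[{"translation":[0,0,0.0018],"twist":1,"hand":0},{"translation":[0,0,0.0018],"twist":1,"hand":0},{"translation":[0,0,0],"twist":0,"hand":0}]'

```text
time: 13.15
tool_pos: [0.4885, -0.3252, 0.0881]
tool_rot: [-0.001, 0.947, 0.32, 0.0]
contact_force: [-4.5, 7.2, 14.3]
gripper_width: 0.103
grasp_force: 61.7
```

The descent stopped at 4.5 mm and the force rose, so the screw is seated. I'll unload, release and lift clear.

>>> apply_moves --targets '[{"translation":[0,0,-0.02],"twist":0,"hand":0},{"translation":[0,0,0],"twist":0,"hand":0.4},{"translation":[0,0,0],"twist":0,"hand":0.4},{"translation":[0,0,0],"twist":0,"hand":0.4},{"translation":[0,0,-0.2],"twist":0,"hand":0.4},{"translation":[0,0,-0.4],"twist":0,"hand":0.4},{"translation":[0,0,-0.4],"twist":0,"hand":0.4},{"translation":[0,0,0],"twist":0,"hand":0.4}]'

```text
time: 13.95
tool_pos: [0.4907, -0.3284, 0.1946]
tool_rot: [0.006, 0.947, 0.321, 0.003]
contact_force: [1.2, -0.6, 0.6]
gripper_width: 0.4
grasp_force: 0.0
```

Run:
```python
from h import *
im=grab_frame('side');save('s3.png',cv2.resize(im[180:300,275:395],None,fx=4,fy=4,interpolation=cv2.INTER_CUBIC))
```

```text
(no output)
```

View pics/s3.png

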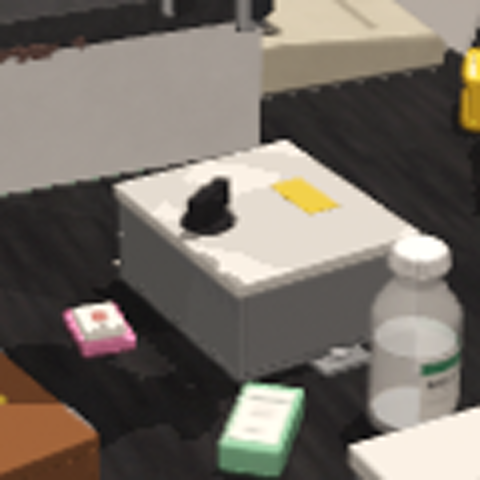

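The lid is shut. The screw's collar sits down on it at crop (208,215) with the wing turned, and the bottle, green box and cassette have not moved.

```bash
python3 -c "
from plant import job_done;print(job_done())"
```

```text
the job is handed in; nothing more can be done
None
```

I shut the lid and drove the screw clockwise about 4.5 mm, until its descent stopped with the collar on the lid. Then I let go, left the bottle, green box and cassette where they stood, and handed the job in; no verdict came back.

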